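# Comb the collecting tubes into the grooves of their tray

## Robot

A 6-joint arm with a two-finger parallel gripper is mounted at the origin on a cart in front of the work surface, level with it; the furniture and walls round the work are solid. World frame = base frame: x ahead of the robot, y to its left, z up, the work surface at z = 0. Lengths are in m, angles in rad, forces in N, time in s.
With the tool pointing down it reaches from about 0.35 to 0.85 m from the base axis. Payload 8.1 kg.
Tool frame: the origin (TCP) lies where the fingers leave the gripper's body, on its centre line; the fingertips stand 84 mm ahead of it and the grasp point (between the pads) lies 65 mm ahead of it; z points along the fingers, y is the line along which they close (so a half turn about z gives the same grasp; the last joint's range is limited). The gripper opens to 93 mm and grips with 3 to 60 N. Pads are 15 mm wide; open, the fingers measure 128 mm over their backs; the gripper's body (75 mm by 188 mm) begins 65 mm behind the grasp point.
Start: joints at [-1.305, 0.13, 1.488, -0, 1.523, -0.085], TCP at [0.206, -0.563, 0.303] pointing down, gripper open.
Joint ranges: [-2.96, 2.96], [-0.89, 2.26], [0.02, 2.5], [-1.34, 4.48], [0, 2.73], [-2.66, 2.66]. Speed limits (rad/s): [2.39, 2.39, 2.79, 3.14, 3.14, 3.14].

## Interface

Orientations are given as a unit quaternion [x, y, z, w].
In Python, from rig import env gives the robot as it stands. The module is installed in compiled form; this text tells all that it offers.
- The arm moves only by the tool move_arm, never from a script. Its argument "steps" is text: rows parted by semicolons, each of 4 numbers parted by spaces: the shift along the tool's x, y, z normalised to -1 to 1, where 1 is 0.75 m, then the turn about the tool's z normalised to -1 to 1, where 1 is 90 degrees. In form: dx dy dz twist; .... A call has exactly 5 rows; each row is the pose to reach, as a shift and turn from the pose commanded when the call began, along the tool's axes at that moment; what a row does not reach only later rows make up. A row lasts 1/8 s, in which the tool goes at most 62.5 mm and 10.7 degrees, less where a joint would pass 70% of its speed; a pose out of reach is approached as far as the arm can. A call with a number of a shift or a turn outside -1 to 1 is refused whole. A call with a gripper value outside its range is refused whole. "gripper" is the closure, from 0 (fully open) to 1 (shut), set as the call begins (left out, the last holds). The fingers move at their own pace and stop on an object; the grip force is fixed at half the most. Time passes only in rows, so rows that repeat a pose let the fingers close, or fill a call up. It gives the time, the measured TCP pose, the force, the opening and the grip force at its end, in the units of the state.
- env.get_obs(): the state, without advancing time (a new reading comes with each control period).
- env.read_camera(name): name is "scene" or "side" or "wrist"; returns (picture, depth): 384x512x3 uint8, red, green, blue; 384x512 float32, m along the optical axis (not along the pixel's ray), 0 where there is no reading.
- env.calibration(name): a dict with "mtx" (3x3 intrinsics, pixels), "xyz" and "rotation" of the camera in the world; the wrist camera has in their place "hand_eye" (4x4, takes a point from camera to tool coordinates, whose origin is the TCP and whose axes are the flange's). Camera axes: x right, y up, looking along -z (the intrinsics and any distortion apply to the point x, -y, -z); pixel columns grow to the right and rows downward; lengths in m; the calibration is good to about 2 mm. A picture is of the moment at which its call begins: read the wrist's pose just before it. calibration takes no time and is no camera call.
- env.close_job(): hands the job in; it is judged then, once.
Trained networks look in the newest picture that a camera, given by its name, has taken for a name from the list of things; names that differ only in an ending like _2 or _b are one class to them, and where a whole thing is asked for, a point or a joint stands for the part that bears it (a point fixed in the world has none). Each returns a list of dicts, best first, with "conf" (0 to 1); they miss things now and then, are a little off and sometimes report something else, mostly with a low value. They report only what shows in the picture. A call takes as long as a camera call.
- env.recognise(camera, name): "xyz" ([x, y, z] in m, in world coordinates, good to about 4 mm: the middle of the surface that is visible of it).
- env.trace(camera, name): "mask" (384x512 bool, what is visible of it).
- env.landmark_of(camera, name): "xyz" ([x, y, z] in m, in world coordinates, good to about 4 mm: a listed point, or the origin of a listed thing).
The state is a dict: "time": time; "q": joint angles; "qd": joint speeds; "effort": joint torques, N m; "tcp_pos": TCP position; "tcp_rot": TCP orientation; "contact_force": force on the tool from outside, world axes, zero at the start; "torque": the same for the moment, N m; "gripper_width": finger opening in m; "grip_force": force on a finger pad.
Only numpy, scipy, OpenCV 4.12 (cv2) and the standard library are available. Lean on these libraries where they do the work, as an engineer would, in place of code of your own. Each camera call takes 0.05 s, during which the arm holds its last target. There are 200 camera calls.

## Task

The corked glass tubes have been tipped out loose on the plain end of the tube tray. Take the rake by its wooden grip, comb the tubes gently along the tray with it until they all lie parallel, one to a groove, at the grooved end, then stand the rake back on the bench outside the tray. Keep fingers off the glass, keep the tubes in the tray, and leave the other things on the bench where they are.

Things in the scene. Friction and masses are not known exactly. Their poses are not given: they have to be found in the camera images.
- tube_tray: wooden tray, grey floor, fixed, 108 (x) x 284 (y) x 30 mm. Origin: centre of the underside; x across, y along the tray. Walls 8 mm thick, top 30 mm above the bench. Floor 6 mm above the bench, 92 mm wide between the side walls, y = -134..134 mm between the end walls: grooved at the -y end (y below -70), plain beyond
- tray_groove (a point): middle of the groove next to the stop wall, at floor level (tray frame 0, -126, 6 mm; axes as the tray's). Four shallow grooves run along the tray's x, centres at tray y = -126, -110, -94, -78 mm, parted by half-round ribs 2 mm high, 56 mm long, at y = -118, -102, -86, -70. A tube rolls over a rib with a light push; ribs keep it from rolling by itself. An 18 mm lane along each side wall has no ribs
- tray_plain (a point): point on the plain floor behind the tubes, free at the start (tray frame 0, 110, 6 mm; axes as the tray's): the rake, its y along the tray's, fits in standing with its origin here, its back 6 mm from the end wall. The tubes start with their middles at tray y = -46..56 mm, turned at most 0.5 rad from the grooves, no part of them beyond y = 82 mm
- tube_rake: aluminium cross plate on two end skids, five steel tines between them, dark wooden grip on top; loose, 80 (x) x 36 (y) x 102 mm, 200 g; stands by itself on the skids, at first beside the tray's grooved end. Origin: underside, midway between the skids, on what it stands on. Skids 6 mm thick, 36 mm long; in the tray they run in the lanes with 6 mm to spare on each side
- rake_front (a point): middle of the rake's working face at foot height (rake frame 0, -18, 0 mm; axes as the rake's), which pushes towards the rake's -y. Fronts of skids and tines lie in one line here, parallel to the rake's x. Tines 5 mm thick at x = -26, -13, 0, 13, 26 mm; tips 4 mm above the skids' foot, so they pass over the ribs. At the start it looks roughly away from the tray
- rake_grip (a point): centre of the rake's wooden grip: square post 26 x 26 mm (sides along the rake's x and y), from 40 to 102 mm above the skids' foot; this point is 72 mm above it, over the rake's origin; axes as the rake's
- tube1: corked collecting tube of green glass with a white paper band and a cork at its +x end: a straight round rod, 76 mm long, 14 mm in diameter, 30 g, smooth and slippery; lies on the plain part of the tray's floor and rolls easily. Origin at its middle, on its axis (7 mm above what it lies on); x axis along the tube
- tube2: corked collecting tube of green glass with a white paper band and a cork at its +x end: a straight round rod, 76 mm long, 14 mm in diameter, 30 g, smooth and slippery; lies on the plain part of the tray's floor and rolls easily. Origin at its middle, on its axis (7 mm above what it lies on); x axis along the tube
- tube3: corked collecting tube of green glass with a white paper band and a cork at its +x end: a straight round rod, 76 mm long, 14 mm in diameter, 30 g, smooth and slippery; lies on the plain part of the tray's floor and rolls easily. Origin at its middle, on its axis (7 mm above what it lies on); x axis along the tube
- tube4: corked collecting tube of green glass with a white paper band and a cork at its +x end: a straight round rod, 76 mm long, 14 mm in diameter, 30 g, smooth and slippery; lies on the plain part of the tray's floor and rolls easily. Origin at its middle, on its axis (7 mm above what it lies on); x axis along the tube
- brass_tin: round brass tin, 58 mm across, 26 mm high, left of the tray; bystander. Origin: centre of its underside
- jar2: small clear specimen jar with a black lid, 41 mm across, 58 mm high, to the right of the rake; bystander. Origin: centre of its underside
- tweezers: steel forceps lying flat, 15 x 124 x 9 mm (long in y), left of the tray; bystander. Origin: centre of the underside

How it is judged:
By the outcome, as a careful person would: the job done as asked, in the order asked, and still so for the second after the job is handed in, with the robot touching nothing.
It also fails if it takes over 48 s, if anything falls off the work surface, if the arm or the gripper's body presses on something with over 40 N, if the wrist force passes 120 N, or if a joint passes its speed limit or range.

## Working session

There is one attempt and no reset: what is moved stays moved. The work goes in short steps, Python scripts to look and compute and a tool call to move; the robot and the scene stay as the last step left them, time stands still between calls to the robot, and variables do not carry over. Pictures are saved under pics/ and viewed, at most 10 in all, crops included, and the job is handed in when it is done.

Besides the shell and the picture viewer there is one more tool, called by a JSON object that holds its "api" and its "payload", one argument or row to a line. move_arm: Moves the arm, as the interface text tells. Scaled input: -1 to 1 covers 0.75 m each way for a shift and 90 degrees each way for a turn. Its arguments: {"type":"object","properties":{"steps":{"type":"string"},"gripper":{"type":"number"}},"required":["steps"]}

```bash
mkdir -p pics; cat > h.py <<'E'
import numpy as np,cv2
from rig import env
def pts(cam,mask=None):
    img,d=env.read_camera(cam);return img,d
def cal(cam,o=None):
    c=env.calibration(cam)
    return c
def world(cam,d,c):
    K=np.array(c["mtx"]);v,u=np.mgrid[:d.shape[0],:d.shape[1]]
    P=np.dstack([(u-K[0,2])/K[0,0]*d,-(v-K[1,2])/K[1,1]*d,-d])
    from scipy.spatial.transform import Rotation as R
    if "xyz" in c:
        r=np.array(c["rotation"]); r=r if r.shape==(3,3) else R.from_quat(r).as_matrix()
        return P@r.T+np.array(c["xyz"])
    o=env.get_obs();T=np.array(c["hand_eye"]);P=P@T[:3,:3].T+T[:3,3]
    return P@R.from_quat(o["tcp_rot"]).as_matrix().T+o["tcp_pos"]
E
python3 - <<'E'
from h import *
o=env.get_obs();print(o)
for n in("scene","side"):
    c=env.calibration(n);print(n,c)
    i,d=env.read_camera(n);cv2.imwrite(f"pics/{n}0.png",i[:,:,::-1]);np.save(n+"0.npy",d)
    for k in("tube_tray","tray_groove","tray_plain","tube_rake","rake_front","rake_grip","brass_tin","jar2","tweezers"):
        print(k,[(np.round(x["xyz"],4),round(x["conf"],2)) for x in env.landmark_of(n,k)[:2]])
print(env.calibration("wrist"))
E
```

```text
{'time': 0.0, 'q': array([-1.30542532e+00,  1.31157389e-01,  1.48926657e+00, -2.33872019e-07,
        1.52297972e+00, -8.53980839e-02]), 'qd': array([ 0.00040118, -0.00030265,  0.00129712, -0.00076408,  0.00059858,
        0.00036386]), 'effort': array([-1.48629402e-03, -5.59839535e+01, -4.91765928e+01,  7.70863658e-02,
        3.55214020e-02, -1.47791084e-04]), 'tcp_pos': array([ 0.20608699, -0.56306308,  0.30169654]), 'tcp_rot': array([ 9.84659109e-01,  1.74486732e-01, -8.14901606e-05, -9.01837084e-04]), 'contact_force': array([0.13355684, 0.86638216, 1.15224517]), 'torque': array([0.03291543, 0.01160136, 0.01659275]), 'grip_force': 0.0, 'gripper_width': 0.09306695646685963}
scene {'mtx': array([[402.03659313,   0.        , 253.63796892],
       [  0.        , 402.03659313, 194.59158021],
       [  0.        ,   0.        ,   1.        ]]), 'xyz': array([0.13690388, 0.52390773, 0.96629805]), 'rotation': array([-0.08779396,  0.32867269,  0.91067102, -0.23440302])}
tube_tray [(array([ 0.5055, -0.085 ,  0.0023]), 0.79)]
tray_groove [(array([ 0.5065, -0.214 ,  0.004 ]), 0.94), (array([
[... 933 characters left out ...]
]
rake_front []
rake_grip []
brass_tin [(array([ 0.4918,  0.1925, -0.0027]), 0.58), (array([0.4995, 0.0194, 0.0058]), 0.56)]
jar2 []
tweezers [(array([0.4165, 0.2676, 0.0019]), 0.41)]
{'mtx': array([[286.73693039,   0.        , 257.41510374],
       [  0.        , 286.73693039, 195.69638186],
       [  0.        ,   0.        ,   1.        ]]), 'hand_eye': array([[ 2.66557457e-04,  9.67954691e-01,  2.51124761e-01,
         6.79277104e-02],
       [ 9.99999587e-01, -3.98855191e-05, -9.07716034e-04,
        -6.32025713e-05],
       [-8.68611752e-04,  2.51124899e-01, -9.67954302e-01,
        -8.12314599e-02],
       [ 0.00000000e+00,  0.00000000e+00,  0.00000000e+00,
         1.00000000e+00]])}
```

View pics/scene0.png

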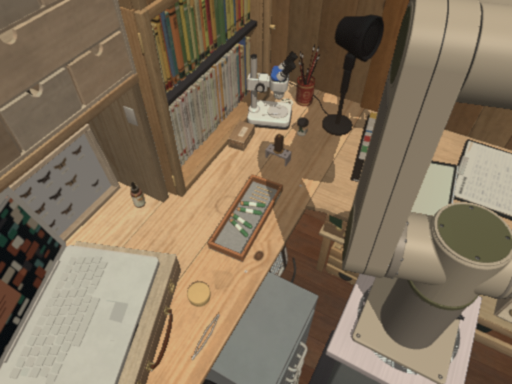

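```bash
python3 - <<'E'
from h import *
d=np.load("scene0.npy");W=world("scene",d,env.calibration("scene"))
np.save("W0.npy",W)
# tray walls top band
def rect(m,name):
    p=W[m][:,:2].astype(np.float32);r=cv2.minAreaRect(p);print(name,m.sum(),np.round(r[0],4),np.round(r[1],4),r[2])
x,y,z=W[...,0],W[...,1],W[...,2]
b=(d>0)&(x>.40)&(x<.62)&(y>-.27)&(y<.1)
rect(b&(z>.026)&(z<.034),"traytop")
b=(d>0)&(x>.44)&(x<.63)&(y>-.45)&(y<-.26)
rect(b&(z>.095)&(z<.11),"gripTop")
rect(b&(z>.03)&(z<.045),"plate")
rect(b&(z>.015),"rake all")
print(np.histogram(z[b],bins=np.arange(-.01,.12,.005)))
E
```

```text
traytop 634 [ 0.5038 -0.0882] [0.11   0.2873] 3.3599352836608887
gripTop 54 [ 0.537  -0.3508] [0.0237 0.0253] 83.83384704589844
plate 176 [ 0.5372 -0.352 ] [0.0393 0.0809] 89.01828002929688
rake all 363 [ 0.5368 -0.352 ] [0.0393 0.0819] 89.01828002929688
(array([   0,  421, 1417,   82,    8,   11,    9,    7,   21,   84,   71,
         10,   11,    7,   14,    9,   15,    8,   13,    9,   10,   20,
         30,    4,    0]), array([-0.01 , -0.005,  0.   ,  0.005,  0.01 ,  0.015,  0.02 ,  0.025,
        0.03 ,  0.035,  0.04 ,  0.045,  0.05 ,  0.055,  0.06 ,  0.065,
        0.07 ,  0.075,  0.08 ,  0.085,  0.09 ,  0.095,  0.1  ,  0.105,
        0.11 ,  0.115]))
```

```bash
cat >> h.py <<'E'
def plan(target,yaw):
    "shift in tool axes (normalised) and twist to reach TCP target with tool-x at world yaw (rad)"
    from scipy.spatial.transform import Rotation as R
    o=env.get_obs();M=R.from_quat(o["tcp_rot"]).as_matrix()
    s=M.T@(np.array(target)-o["tcp_pos"])/.75
    cur=np.arctan2(M[1,0],M[0,0]);tw=-(yaw-cur)
    print("t",round(o["time"],2),"tcp",np.round(o["tcp_pos"],4),"yaw",round(np.degrees(cur),2),"tilt",np.round(M[:2,2],4),"shift",np.round(s,4),"twist",round(tw/(np.pi/2),4),"F",np.round(o["contact_force"],1),"w",round(o["gripper_width"],4))
E
python3 - <<'E'
from h import *
W=np.load("W0.npy");x,y,z=W[...,0],W[...,1],W[...,2]
m=(z>.06)&(x>.3)&(x<.85)&(y>-.75)&(y<.3)&(np.load("scene0.npy")>0)
h=np.zeros((12,22))
np.maximum.at(h,(((x[m]-.3)/.05).astype(int),((y[m]+.75)/.05).astype(int)),z[m])
print((h*100).astype(int))
plan([.54,-.22,.33],0.0)
E
```

```text
[[41  0 38 33 12 11  7  0  0  0  0  0  0  0  0  0  0  0  0  0  0  0]
 [40  0 41 43 43  0  0  0  0  0  0  0  0  0  0  0  0  0  0  0  0  0]
 [ 0  0 28 42 42  0  0  0  0  0  0  0  0  0  0  0  0  0  0  0  0  0]
 [ 0  0  0 40 39  0  0  0  0  0  0  0  0  0  0  0  0  0  0  0  0  0]
 [ 0  0  0  0  6  6  0 10 10  0  0  0  0  0  0  0  0  0  0  9  9  0]
 [22 18 17 24 25  0  0  0  9  0  0  0  0  0  0  0  0  0 11 11 11  0]
 [ 9 21  9 25 24 20  0  0  0  0  0  0  0  0  0  0  0  0 11 11 11  0]
 [ 0  0  0 20 20 17  0  0  0  0  0  0  0  0  0  0  0  0  9 11 11  0]
 [ 0  0 38 16 25 25  0  0  0  0  0 56 59 60 63 65 66 69 71 71 63  0]
 [ 0  0 37 39 41 43 45 47 49 51 51 51 30 60 42 55  0  0 52 11 11  0]
 [ 0  0 25 24 25 25 25 24 25 25 50 50  0  0 37 60 51  0 51  9 26  0]
 [ 0  0  0  0  0  0  0  0  0  0  0  0  0  0  0  0  0  0  0  0  0  0]]
t 1.0 tcp [ 0.2062 -0.5635  0.3028] yaw 20.1 tilt [ 0. -0.] shift [ 0.5753 -0.2771 -0.0363] twist 0.2233 F [ 0.5  0.6 -0.1] w 0.0931
```

```bash
python3 - <<'E'
from h import *
W=np.load("W0.npy")
for n,(u0,u1,v0,v1) in dict(head=(336,384,18,56),pole=(340,352,60,110),base=(324,350,116,132)).items():
    p=W[v0:v1,u0:u1].reshape(-1,3);print(n,np.round(np.percentile(p,[2,25,50,75,98],axis=0),3).tolist())
E
```

```text
head [[0.351, -0.796, 0.173], [0.369, -0.588, 0.351], [0.388, -0.549, 0.381], [0.428, -0.53, 0.405], [0.529, -0.505, 0.431]]
pole [[0.413, -0.8, -0.006], [0.421, -0.792, 0.03], [0.43, -0.602, 0.132], [0.449, -0.593, 0.212], [0.502, -0.588, 0.272]]
base [[0.378, -0.653, 0.004], [0.405, -0.616, 0.015], [0.422, -0.598, 0.016], [0.446, -0.579, 0.018], [0.472, -0.554, 0.045]]
```

{"api": "move_arm", "payload": {
  "steps": "0.034 -0.066 0 0; 0.067 -0.132 0 0; 0.1 -0.2 0 0.05; 0.18 -0.212 -0.01 0.11; 0.26 -0.225 -0.02 0.2233",
  "gripper": 0
}}

```text
time: 1.62
tcp_pos: [0.3266, -0.3402, 0.3176]
tcp_rot: [1.0, 0.007, 0.0, 0.001]
contact_force: [0.8, -1.2, -0.1]
gripper_width: 0.0934
grip_force: 0.0
```

{"api": "move_arm", "payload": {
  "steps": "0.08 0 0 0; 0.16 0 0 0; 0.23 0 -0.01 0; 0.26 0 -0.016 0; 0.26 0 -0.016 0"
}}

```text
time: 2.25
tcp_pos: [0.5219, -0.3374, 0.3287]
tcp_rot: [1.0, 0.011, 0.0, -0.0]
contact_force: [-0.3, -0.0, 0.3]
gripper_width: 0.0929
grip_force: 0.0
```

```bash
python3 - <<'E'
from h import *
plan([.54,-.22,.33],0.0)
E
```

```text
t 2.25 tcp [ 0.5219 -0.3374  0.3287] yaw 1.22 tilt [0.     0.0001] shift [ 0.0274 -0.1559 -0.0017] twist 0.0135 F [-0.3 -0.   0.3] w 0.0929
```

```bash
python3 - <<'E'
from h import *
c=env.calibration("wrist")
i,d=env.read_camera("wrist");W=world("wrist",d,c);np.save("W1.npy",W);np.save("d1.npy",d)
cv2.imwrite("pics/w1.png",i[:,:,::-1])
for k in("tube_tray","tray_groove","tray_plain","tube_rake","rake_front","rake_grip","jar2","tube1"):
    print(k,[(np.round(x["xyz"],4),round(x["conf"],2)) for x in env.landmark_of("wrist",k)[:5]])
x,y,z=W[...,0],W[...,1],W[...,2]
def rect(m,name):
    p=W[m][:,:2].astype(np.float32);r=cv2.minAreaRect(p);print(name,m.sum(),np.round(r[0],4),np.round(r[1],4),r[2])
b=(d>0)&(x>.40)&(x<.62)&(y>-.27)&(y<.1)
rect(b&(z>.026)&(z<.034),"traytop")
b=(d>0)&(x>.44)&(x<.63)&(y>-.43)&(y<-.27)
rect(b&(z>.097)&(z<.11),"gripTop")
rect(b&(z>.03)&(z<.045),"plate")
E
```

```text
tube_tray [(array([ 0.4985, -0.0896,  0.0051]), 0.58)]
tray_groove [(array([ 0.5094, -0.2146,  0.0031]), 0.95), (array([ 0.5023, -0.1051,  0.0147]), 0.67), (array([0.4981, 0.0241, 0.0064]), 0.38)]
tray_plain [(array([0.4986, 0.0221, 0.0055]), 0.67)]
tube_rake [(array([ 0.5362, -0.3476, -0.0007]), 0.9)]
rake_front []
rake_grip [(array([ 0.5372, -0.3524,  0.0744]), 0.95), (array([ 0.5065, -0.2156,  0.0045]), 0.72)]
jar2 [(array([ 5.228e-01, -5.035e-01, -1.000e-04]), 0.74)]
tube1 [(array([ 0.5046, -0.1041,  0.0167]), 0.88), (array([ 0.5091, -0.0622,  0.0144]), 0.86), (array([ 0.5094, -0.1313,  0.0162]), 0.63)]
traytop 2481 [ 0.5028 -0.1022] [0.1082 0.258 ] 3.6380832195281982
gripTop 460 [ 0.5349 -0.3537] [0.0246 0.0245] 86.23160552978516
plate 1055 [ 0.5346 -0.3538] [0.036  0.0804] 87.832275390625
```

View pics/w1.png

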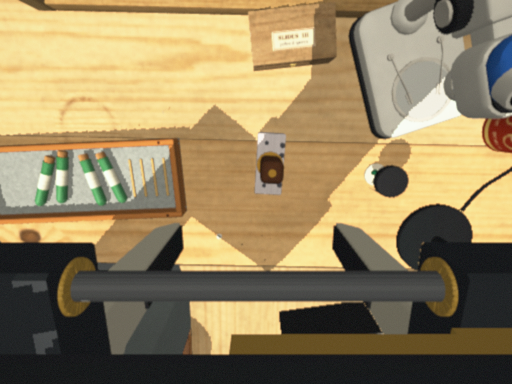

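```bash
python3 - <<'E'
from h import *
plan([.536,-.3525,.137],np.radians(-2.5))
E
```

```text
t 2.7 tcp [ 0.5201 -0.3381  0.3292] yaw 1.07 tilt [ 0.0002 -0.0002] shift [0.0208 0.0196 0.2563] twist 0.0396 F [ 1.5  0.2 -0.3] w 0.0929
```

{"api": "move_arm", "payload": {
  "steps": "0.0208 0.0196 0.07 0.04; 0.0208 0.0196 0.14 0.04; 0.0208 0.0196 0.2 0.04; 0.0208 0.0196 0.24 0.04; 0.0208 0.0196 0.256 0.04"
}}

```text
time: 3.32
tcp_pos: [0.5353, -0.3515, 0.1345]
tcp_rot: [1.0, -0.022, -0.002, -0.001]
contact_force: [-0.0, 0.2, 0.6]
gripper_width: 0.093
grip_force: 0.0
```

{"api": "move_arm", "payload": {
  "steps": "0 0 0 0;0 0 0 0;0 0 0 0;0 0 0 0;0 0 0 0",
  "gripper": 1
}}

```text
time: 3.95
tcp_pos: [0.5367, -0.3523, 0.1374]
tcp_rot: [1.0, -0.022, 0.0, 0.0]
contact_force: [0.7, 0.3, 1.1]
gripper_width: 0.0475
grip_force: 0.0
```

```bash
python3 - <<'E'
from h import *
plan([.536,-.3525,.137],np.radians(-2.5));print(env.get_obs()["grip_force"])
E
```

```text
t 3.95 tcp [ 0.5367 -0.3523  0.1374] yaw -2.49 tilt [ 0.0005 -0.0004] shift [-0.001   0.0003  0.0005] twist 0.0001 F [0.7 0.3 1.1] w 0.0475
0.0
```

{"api": "move_arm", "payload": {
  "steps": "0 0 0 0;0 0 0 0;0 0 0 0;0 0 0 0;0 0 0 0",
  "gripper": 1
}}

```text
time: 4.58
tcp_pos: [0.5365, -0.3522, 0.1368]
tcp_rot: [1.0, -0.022, -0.0, -0.0]
contact_force: [0.0, 0.6, -0.6]
gripper_width: 0.026
grip_force: 30.0
```

{"api": "move_arm", "payload": {
  "steps": "0 0 -0.02 0;0 0 -0.05 0;0 0 -0.08 0;0 0 -0.1 0;0 0 -0.1 0"
}}

```text
time: 5.2
tcp_pos: [0.5373, -0.3527, 0.214]
tcp_rot: [1.0, -0.022, 0.001, 0.001]
contact_force: [0.7, 0.1, -2.8]
gripper_width: 0.0261
grip_force: 30.0
```

```bash
python3 - <<'E'
from h import *
# tray pose estimate: scene points of wall top, rake in hand
c=env.calibration("scene");i,d=env.read_camera("scene");W=world("scene",d,c)
x,y,z=W[...,0],W[...,1],W[...,2]
def rect(m,name):
    p=W[m][:,:2].astype(np.float32);r=cv2.minAreaRect(p);print(name,m.sum(),np.round(r[0],4),np.round(r[1],4),r[2])
b=(d>0)&(x>.40)&(x<.62)&(y>-.27)&(y<.1)
rect(b&(z>.026)&(z<.034),"traytop")
i,d=env.read_camera("wrist");c=env.calibration("wrist");W=world("wrist",d,c)
cv2.imwrite("pics/w2.png",i[:,:,::-1]);np.save("W2.npy",W)
x,y,z=W[...,0],W[...,1],W[...,2]
b=(d>0)&(x>.46)&(x<.63)&(y>-.43)&(y<-.27)&(z>.1)&(z<.13)
rect(b,"plate");print(np.percentile(z[b],[5,50,95]))
plan([.5,.022,.26],np.radians(3.4));print(env.get_obs()["grip_force"])
E
```

```text
traytop 640 [ 0.5046 -0.0885] [0.11   0.2876] 3.4363951683044434
plate 3030 [ 0.5573 -0.3537] [0.0405 0.0373] 87.38582611083984
[0.11020074 0.11200555 0.1252183 ]
t 5.3 tcp [ 0.5363 -0.352   0.2114] yaw -2.49 tilt [-0.0005  0.0004] shift [-0.0701 -0.4962 -0.0646] twist -0.0654 F [ 0.7  0.5 -2.4] w 0.026
29.992717802524567
```

View pics/w2.png

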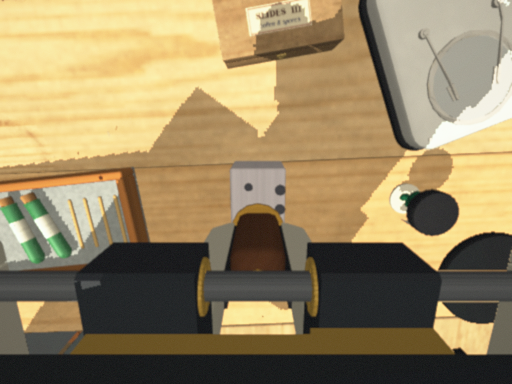

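{"api": "move_arm", "payload": {
  "steps": "-0.005 -0.03 0 0;-0.015 -0.09 0 -0.02;-0.025 -0.16 0 -0.04;-0.035 -0.23 0 -0.0666;-0.045 -0.3 0 -0.0666"
}}

```text
time: 5.92
tcp_pos: [0.5115, -0.1241, 0.2105]
tcp_rot: [1.0, 0.031, -0.001, -0.0]
contact_force: [1.0, 0.2, -2.4]
gripper_width: 0.026
grip_force: 30.0
```

```bash
python3 - <<'E'
from h import *
plan([.4963,.0211,.214],np.radians(3.5))
E
```

```text
t 5.92 tcp [ 0.5115 -0.1241  0.2105] yaw 3.52 tilt [-0.002   0.0009] shift [-0.0084 -0.1945 -0.0044] twist 0.0002 F [ 1.   0.2 -2.4] w 0.026
```

{"api": "move_arm", "payload": {
  "steps": "-0.003 -0.06 0 0;-0.006 -0.12 0 0;-0.008 -0.17 0 0;-0.0084 -0.1945 -0.004 0;-0.0084 -0.1945 -0.004 0"
}}

```text
time: 6.55
tcp_pos: [0.4972, 0.02, 0.2146]
tcp_rot: [1.0, 0.032, -0.0, 0.0]
contact_force: [0.3, -0.1, -2.3]
gripper_width: 0.0259
grip_force: 30.0
```

```bash
python3 - <<'E'
from h import *
plan([.4963,.0211,.150],np.radians(3.5))
for n in("wrist","side","scene"):
    i,d=env.read_camera(n);W=world(n,d,env.calibration(n));np.save("W3%s.npy"%n,W)
    cv2.imwrite(f"pics/{n}3.png",i[:,:,::-1])
    x,y,z=W[...,0],W[...,1],W[...,2]
    m=(d>0)&(x>.40)&(x<.62)&(y>-.27)&(y<.1)&(z>.026)&(z<.034)
    r=cv2.minAreaRect(W[m][:,:2].astype(np.float32));print(n,m.sum(),r)
    m=(d>0)&(x>.42)&(x<.6)&(y>-.03)&(y<.07)&(z>.108)&(z<.125)
    if m.sum()>20:
        r=cv2.minAreaRect(W[m][:,:2].astype(np.float32));print(" plate",m.sum(),r, W[m].max(0))
plan([.4963,.0211,.150],np.radians(3.5))
E
```

```text
t 6.55 tcp [0.4972 0.02   0.2146] yaw 3.61 tilt [-0.0006 -0.0001] shift [-0.0011 -0.0015  0.0861] twist 0.0013 F [ 0.3 -0.1 -2.3] w 0.0259
wrist 4623 ((0.5035424828529358, -0.08959248661994934), (0.1075831800699234, 0.28456079959869385), 3.5735459327697754)
 plate 2747 ((0.5184686183929443, 0.0199210774153471), (0.036979787051677704, 0.03618857264518738), 3.6960651874542236) [0.5379325  0.03852466 0.12495811]
side 112 ((0.49619239568710327, 0.004873190075159073), (0.1114288717508316, 0.10135991126298904), 2.4084489345550537)
 plate 119 ((0.4947938919067383, 0.020394712686538696), (0.08080562949180603, 0.03556814789772034), 4.089276313781738) [0.53389997 0.04010866 0.12382887]
scene 489 ((0.5033159852027893, -0.08872504532337189), (0.10767391324043274, 0.28732919692993164), 3.146028518676758)
 plate 183 ((0.4803503453731537, 0.016934704035520554), (0.045087188482284546, 0.03810806944966316), 3.900676727294922) [0.50182488 0.03715795 0.12495697]
t 6.7 tcp [0.4975 0.0183 0.2147] yaw 3.47 tilt [-0.0003 -0.0005] shift [-0.0014 -0.0038  0.0863] twist -0.0004 F [-0.  -0.5 -2.3] w 0.0256
```

View pics/wrist3.png

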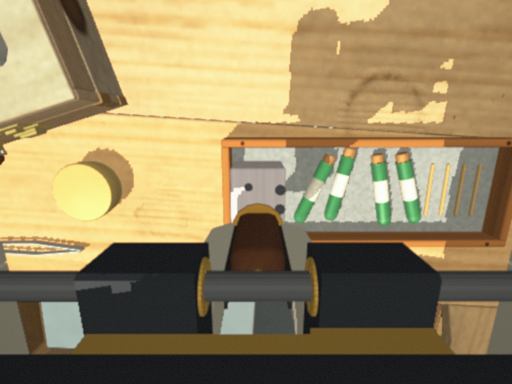

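{"api": "move_arm", "payload": {
  "steps": "-0.0007 -0.003 0.02 0;-0.0007 -0.003 0.045 0;-0.0007 -0.003 0.065 0;-0.0007 -0.003 0.08 0;-0.0007 -0.003 0.09 0"
}}

```text
time: 7.32
tcp_pos: [0.4964, 0.0215, 0.1463]
tcp_rot: [1.0, 0.031, -0.001, -0.0]
contact_force: [-0.0, -0.0, -1.9]
gripper_width: 0.026
grip_force: 30.0
```

```bash
python3 - <<'E'
from h import *
i,d=env.read_camera("wrist");W=world("wrist",d,env.calibration("wrist"))
cv2.imwrite("pics/w4.png",i[:,:,::-1])
x,y,z=W[...,0],W[...,1],W[...,2]
m=(d>0)&(x>.40)&(x<.62)&(y>-.27)&(y<.1)&(z>.027)&(z<.033)
r=cv2.minAreaRect(W[m][:,:2].astype(np.float32));print(m.sum(),r)
m=(d>0)&(x>.42)&(x<.6)&(y>-.03)&(y<.07)&(z>.039)&(z<.056)
r=cv2.minAreaRect(W[m][:,:2].astype(np.float32));print(" plate",m.sum(),r, W[m].max(0))
for k in range(4):
    plan([.4968,.0205,.1437],np.radians(3.5));env.read_camera("wrist")
E
```

```text
4042 ((0.5478752255439758, -0.04037127643823624), (0.057892508804798126, 0.2145913541316986), 18.103830337524414)
 plate 2742 ((0.5170071721076965, 0.02227315679192543), (0.03722077235579491, 0.03593480587005615), 3.8132193088531494) [0.5364993  0.04086352 0.05595212]
t 7.38 tcp [0.4961 0.0215 0.1457] yaw 3.5 tilt [-0.0018  0.0001] shift [0.0008 0.0014 0.0027] twist 0.0001 F [-1.1  0.5 -2.7] w 0.0257
t 7.42 tcp [0.4963 0.0215 0.1464] yaw 3.51 tilt [-0.0015  0.0001] shift [0.0006 0.0014 0.0037] twist 0.0001 F [ 0.1  0.4 -2.6] w 0.0259
t 7.47 tcp [0.4967 0.0215 0.1472] yaw 3.51 tilt [-0.0005  0.    ] shift [0.0001 0.0014 0.0047] twist 0.0001 F [-0.7 -0.5 -1.9] w 0.0257
t 7.53 tcp [0.497  0.0215 0.1477] yaw 3.51 tilt [0.0004 0.    ] shift [-0.0003  0.0013  0.0053] twist 0.0001 F [-0.1 -0.2 -2.7] w 0.0257
```

View pics/w4.png

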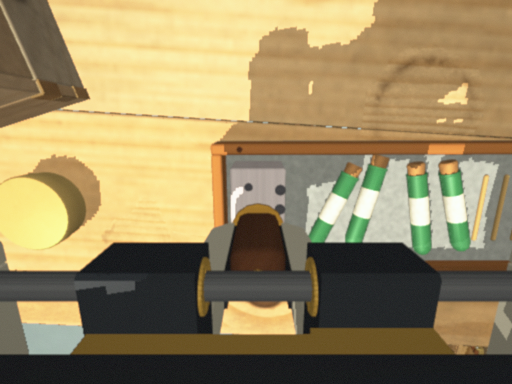

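{"api": "move_arm", "payload": {
  "steps": "0 0 0.0015 0;0 0.003 0.0035 0;0 0.008 0.0035 0;0 0.014 0.0035 0;0 0.02 0.0035 0"
}}

```text
time: 8.2
tcp_pos: [0.4977, 0.0061, 0.1449]
tcp_rot: [1.0, 0.031, 0.0, 0.0]
contact_force: [0.8, 0.0, -1.6]
gripper_width: 0.0261
grip_force: 30.0
```

{"api": "move_arm", "payload": {
  "steps": "0 0.006 0 0;0 0.012 0 0;0 0.018 0 0;0 0.024 0 0;0 0.03 0 0"
}}

```text
time: 8.82
tcp_pos: [0.499, -0.0162, 0.1448]
tcp_rot: [1.0, 0.031, -0.0, -0.0]
contact_force: [-0.2, 0.7, -1.8]
gripper_width: 0.0258
grip_force: 30.0
```

{"api": "move_arm", "payload": {
  "steps": "0 0.006 0 0;0 0.012 0 0;0 0.018 0 0;0 0.024 0 0;0 0.03 0 0"
}}

```text
time: 9.45
tcp_pos: [0.5004, -0.0387, 0.1448]
tcp_rot: [1.0, 0.031, -0.0, -0.0]
contact_force: [-0.1, 0.4, -2.2]
gripper_width: 0.0258
grip_force: 30.0
```

```bash
python3 - <<'E'
from h import *
i,d=env.read_camera("wrist")
cv2.imwrite("pics/w5.png",i[:,:,::-1])
plan([.5035+.0545*np.sin(np.radians(3.5)),-.0893-.0545,.1442],np.radians(3.5))
E
```

```text
t 9.5 tcp [ 0.5005 -0.0391  0.1449] yaw 3.49 tilt [ 0.0001 -0.0003] shift [-1.000e-04  1.398e-01  9.000e-04] twist -0.0001 F [ 0.1 -1.3 -1.9] w 0.0261
```

View pics/w5.png

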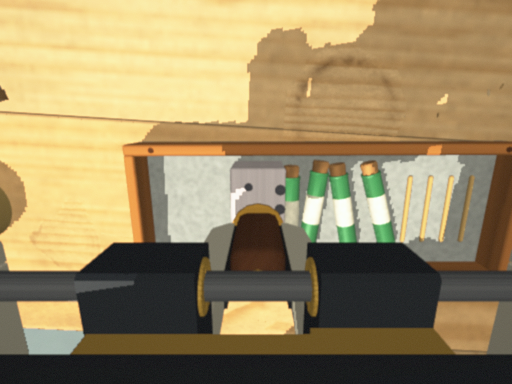

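{"api": "move_arm", "payload": {
  "steps": "0 0.005 0 0;0 0.01 0 0;0 0.015 0 0;0 0.02 0 0;0 0.025 0 0"
}}

```text
time: 10.12
tcp_pos: [0.5016, -0.0574, 0.1448]
tcp_rot: [1.0, 0.031, 0.0, -0.0]
contact_force: [0.9, 0.7, -2.3]
gripper_width: 0.0261
grip_force: 30.0
```

{"api": "move_arm", "payload": {
  "steps": "0 0.005 0 0;0 0.01 0 0;0 0.015 0 0;0 0.02 0 0;0 0.025 0 0"
}}

```text
time: 10.75
tcp_pos: [0.5027, -0.0761, 0.1448]
tcp_rot: [1.0, 0.031, -0.0, -0.0]
contact_force: [0.5, -0.4, -1.7]
gripper_width: 0.0258
grip_force: 30.0
```

{"api": "move_arm", "payload": {
  "steps": "0 0.005 0 0;0 0.01 0 0;0 0.015 0 0;0 0.02 0 0;0 0.025 0 0"
}}

```text
time: 11.38
tcp_pos: [0.5039, -0.0948, 0.1448]
tcp_rot: [1.0, 0.031, -0.0, 0.0]
contact_force: [-0.4, 0.2, -2.3]
gripper_width: 0.0262
grip_force: 30.0
```

```bash
python3 - <<'E'
from h import *
i,d=env.read_camera("wrist")
cv2.imwrite("pics/w6.png",i[:,:,::-1])
plan([.5035+.0545*np.sin(np.radians(3.5)),-.0893-.0545,.1442],np.radians(3.5))
E
```

```text
t 11.43 tcp [ 0.5039 -0.0952  0.1449] yaw 3.5 tilt [ 0.0001 -0.0004] shift [-0.0001  0.0649  0.0009] twist -0.0 F [-0.1 -1.1 -3.1] w 0.0262
```

View pics/w6.png

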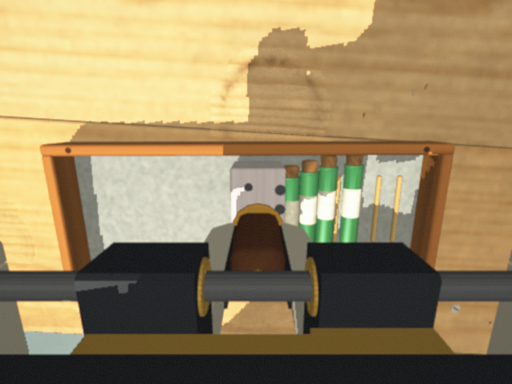

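{"api": "move_arm", "payload": {
  "steps": "0 0.005 0 0;0 0.01 0 0;0 0.015 0 0;0 0.02 0 0;0 0.025 0 0"
}}

```text
time: 12.05
tcp_pos: [0.505, -0.1136, 0.1448]
tcp_rot: [1.0, 0.031, 0.0, 0.0]
contact_force: [0.2, 0.3, -2.3]
gripper_width: 0.0259
grip_force: 30.0
```

{"api": "move_arm", "payload": {
  "steps": "0 0.005 0 0;0 0.01 0 0;0 0.015 0 0;0 0.02 0 0;0 0.025 0 0"
}}

```text
time: 12.68
tcp_pos: [0.5061, -0.1322, 0.1448]
tcp_rot: [1.0, 0.031, -0.0, -0.0]
contact_force: [1.3, 0.8, -2.6]
gripper_width: 0.0261
grip_force: 30.0
```

```bash
python3 - <<'E'
from h import *
i,d=env.read_camera("wrist");W=world("wrist",d,env.calibration("wrist"))
cv2.imwrite("pics/w7.png",i[:,:,::-1])
x,y,z=W[...,0],W[...,1],W[...,2]
a=np.radians(3.5);X=x-.5035;Y=y+.0893
tx=X*np.cos(a)+Y*np.sin(a);ty=-X*np.sin(a)+Y*np.cos(a)
m=(d>0)&(abs(tx)<60)&(tx>0)&(tx<.044)&(ty<-.05)&(ty>-.16)&(z<.04)
for b in np.arange(-.150,-.05,.002):
    k=m&(ty>=b)&(ty<b+.002)&(tx>.012)&(tx<.03)
    if k.sum(): print(round(b*1000+1),k.sum(),np.round(np.median(z[k])*1000,1),end=" | ")
m=(d>0)&(z>.027)&(z<.032)&(x<.62)&(x>.4)&(ty<-.12)&(ty>-.16)&(abs(tx)<.044);print("\nwall ty",np.percentile(ty[m],[2,50,98]))
k=(d>0)&(z>.039)&(z<.056)&(abs(tx)<.05)&(abs(ty+.045)<.05);print("plate ty",np.percentile(ty[k],[1,50,99]))
plan([.5035+.0545*np.sin(a),-.0893-.0545,.1442],a)
E
```

```text
-141 24 29.0 | -139 68 29.4 | -137 71 29.3 | -135 90 29.0 | -133 364 17.0 | -131 60 5.4 | -129 49 5.3 | -127 62 5.3 | -125 58 5.4 | -123 56 5.4 | -121 38 5.3 | -117 23 16.2 | -115 43 18.0 | -113 56 18.9 | -111 67 19.1 | -109 72 18.8 | -107 76 17.9 | -105 87 15.6 | -103 35 16.3 | -101 48 18.8 | -99 59 19.5 | -97 63 20.0 | -95 66 19.4 | -93 76 18.5 | -91 85 16.5 | -89 37 17.2 | -87 51 19.4 | -85 62 20.2 | -83 62 20.6 | -81 68 20.3 | -79 73 19.4 | -77 86 17.2 | -75 41 17.8 | -73 60 20.1 | -71 66 21.0 | -69 59 21.4 | -67 70 21.0 | -65 56 20.1 | 
wall ty [-0.140711   -0.13658343 -0.13324898]
plate ty [-0.06161367 -0.04431678 -0.02638771]
t 12.72 tcp [ 0.5062 -0.1326  0.1448] yaw 3.5 tilt [-0.     -0.0003] shift [-0.      0.0149  0.0008] twist -0.0 F [ 0.2 -1.  -2.7] w 0.0258
```

View pics/w7.png

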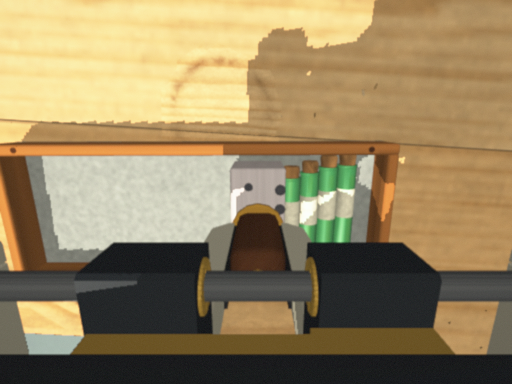

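{"api": "move_arm", "payload": {
  "steps": "0 0.003 0 0;0 0.006 0 0;0 0.009 0 0;0 0.012 0 0;0 0.0147 0 0"
}}

```text
time: 13.35
tcp_pos: [0.5069, -0.1431, 0.1449]
tcp_rot: [1.0, 0.031, 0.0, 0.0]
contact_force: [-0.2, 3.0, -1.5]
gripper_width: 0.0257
grip_force: 30.0
```

{"api": "move_arm", "payload": {
  "steps": "0 0 0 0;0 0 0 0;0 0 0 0;0 -0.005 0 0;0 -0.013 0 0"
}}

```text
time: 13.98
tcp_pos: [0.5062, -0.133, 0.1448]
tcp_rot: [1.0, 0.03, -0.0, -0.0]
contact_force: [-0.3, 0.4, -1.6]
gripper_width: 0.0258
grip_force: 30.0
```

```bash
cat > chk.py <<'E'
from h import *
i,d=env.read_camera("wrist");W=world("wrist",d,env.calibration("wrist"))
x,y,z=W[...,0],W[...,1],W[...,2]
a=np.radians(3.5);X=x-.5035;Y=y+.0893
tx=X*np.cos(a)+Y*np.sin(a);ty=-X*np.sin(a)+Y*np.cos(a)
m=(d>0)&(abs(tx)<.044)&(ty<-.05)&(ty>-.133)&(z<.024)
g=i.astype(int);
from scipy.signal import find_peaks
for lo in(-.03,-.015,0,.01,.02,.03):
    bb=np.arange(-.134,-.05,.001);zz=[]
    for b in bb:
        k=m&(ty>=b)&(ty<b+.002)&(tx>lo-.006)&(tx<lo+.006);zz.append(np.median(z[k]) if k.sum()>3 else 0)
    p,_=find_peaks(zz,height=.014,distance=8);print(lo,np.round(bb[p]*1000+1),np.round(np.array(zz)[p]*1000,1))
plan([.5035,-.0893,.144],a)
cv2.imwrite("pics/chk.png",i[:,:,::-1])
E
python3 chk.py
```

```text
-0.03 [] []
-0.015 [-125. -109.  -93.  -79.] [18.8 19.  18.8 18.9]
0 [-124. -108.  -94.  -78.] [19.  19.2 19.1 19.1]
0.01 [-125. -108.  -94.  -79.] [19.1 19.2 19.2 19.2]
0.02 [-126. -108.  -93.  -77.] [19.  19.1 19.  18.9]
0.03 [-124. -107.  -94.  -78.] [19.2 19.1 18.7 18.3]
t 14.03 tcp [ 0.5061 -0.1322  0.1447] yaw 3.51 tilt [-0.0003  0.0006] shift [ 0.     -0.0573  0.001 ] twist 0.0002 F [-1.2  0.7 -1.4] w 0.0262
```

{"api": "move_arm", "payload": {
  "steps": "0 -0.01 0 0;0 -0.01 -0.02 0;0 -0.01 -0.05 0;0 -0.01 -0.08 0;0 -0.01 -0.095 0"
}}

```text
time: 14.65
tcp_pos: [0.5066, -0.1261, 0.2187]
tcp_rot: [1.0, 0.031, 0.002, 0.001]
contact_force: [0.4, 0.6, -2.8]
gripper_width: 0.026
grip_force: 30.0
```

```bash
python3 - <<'E'
from h import *
plan([.5367,-.3523,.215],np.radians(-2.5))
E
```

```text
t 14.65 tcp [ 0.5066 -0.1261  0.2187] yaw 3.51 tilt [ 0.0031 -0.0012] shift [0.0215 0.3035 0.0054] twist 0.0668 F [ 0.4  0.6 -2.8] w 0.026
```

{"api": "move_arm", "payload": {
  "steps": "0.002 0.03 0 0;0.007 0.09 0 0.02;0.012 0.16 0 0.04;0.017 0.22 0 0.06;0.02 0.27 0 0.0668"
}}

```text
time: 15.28
tcp_pos: [0.533, -0.3288, 0.2161]
tcp_rot: [1.0, -0.023, -0.0, 0.0]
contact_force: [0.2, 0.5, -2.0]
gripper_width: 0.0256
grip_force: 30.0
```

{"api": "move_arm", "payload": {
  "steps": "0.0015 0.02 0 0;0.0015 0.0335 0.005 0;0.0015 0.0335 0.02 0;0.0015 0.0335 0.045 0;0.0015 0.0335 0.07 0"
}}

```text
time: 15.9
tcp_pos: [0.5329, -0.3509, 0.1615]
tcp_rot: [1.0, -0.021, -0.001, -0.001]
contact_force: [0.2, 0.2, -2.8]
gripper_width: 0.0255
grip_force: 30.0
```

```bash
python3 - <<'E'
from h import *
for k in range(4):
    plan([.5367,-.3523,.1372],np.radians(-2.5));env.read_camera("wrist")
E
```

```text
t 15.9 tcp [ 0.5329 -0.3509  0.1615] yaw -2.45 tilt [-0.0011  0.001 ] shift [0.0052 0.0017 0.0325] twist 0.0006 F [ 0.2  0.2 -2.8] w 0.0255
t 15.95 tcp [ 0.5317 -0.3501  0.1583] yaw -2.45 tilt [-0.0044  0.0036] shift [0.007  0.0028 0.028 ] twist 0.0005 F [-0.9  0.9 -4.8] w 0.026
t 16.0 tcp [ 0.5315 -0.3501  0.1592] yaw -2.46 tilt [-0.0051  0.004 ] shift [0.0072 0.0027 0.0293] twist 0.0004 F [ 0.1  0.2 -2.7] w 0.0258
t 16.05 tcp [ 0.5321 -0.3507  0.161 ] yaw -2.47 tilt [-0.0035  0.0027] shift [0.0063 0.0019 0.0316] twist 0.0003 F [ 0.8 -0.3 -1.9] w 0.0259
```

{"api": "move_arm", "payload": {
  "steps": "0.003 0 0.008 0;0.005 0 0.016 0;0.005 0 0.022 0;0.005 0 0.026 0;0.005 0 0.0285 0"
}}

```text
time: 16.73
tcp_pos: [0.5368, -0.3523, 0.1419]
tcp_rot: [1.0, -0.022, -0.0, -0.0]
contact_force: [-0.6, -0.5, -1.8]
gripper_width: 0.0261
grip_force: 30.0
```

```bash
python3 - <<'E'
from h import *
for k in range(4):
    plan([.5367,-.3523,.1370],np.radians(-2.5));env.read_camera("wrist")
E
```

```text
t 16.73 tcp [ 0.5368 -0.3523  0.1419] yaw -2.51 tilt [-0.0002  0.0001] shift [-0.0001  0.      0.0066] twist -0.0001 F [-0.6 -0.5 -1.8] w 0.0261
t 16.77 tcp [ 0.5368 -0.3522  0.1418] yaw -2.51 tilt [-0.0003  0.0002] shift [-0.0001  0.0001  0.0064] twist -0.0001 F [-1.4 -0.5 -1.5] w 0.0259
t 16.82 tcp [ 0.5368 -0.3522  0.142 ] yaw -2.51 tilt [-0.0003  0.0002] shift [-0.0001  0.0001  0.0066] twist -0.0001 F [-0.9 -0.4 -1.9] w 0.026
t 16.88 tcp [ 0.5369 -0.3523  0.1422] yaw -2.51 tilt [-0.      0.0001] shift [-0.0002  0.      0.0069] twist -0.0001 F [-0.1 -0.7 -2.4] w 0.0258
```

{"api": "move_arm", "payload": {
  "steps": "0 0 0.002 0;0 0 0.004 0;0 0 0.0055 0;0 0 0.0063 0;0 0 0.0067 0"
}}

```text
time: 17.55
tcp_pos: [0.5369, -0.3523, 0.1371]
tcp_rot: [1.0, -0.022, -0.0, -0.0]
contact_force: [0.1, -0.1, -1.6]
gripper_width: 0.0258
grip_force: 30.0
```

{"api": "move_arm", "payload": {
  "steps": "0 0 0 0;0 0 0 0;0 0 0 0;0 0 0 0;0 0 0 0"
}}

```text
time: 18.18
tcp_pos: [0.5369, -0.3523, 0.1372]
tcp_rot: [1.0, -0.022, 0.0, -0.0]
contact_force: [0.7, -0.3, -1.9]
gripper_width: 0.0262
grip_force: 30.0
```

{"api": "move_arm", "payload": {
  "steps": "0 0 0.0004 0;0 0 0.0008 0;0 0 0.0008 0;0 0 0.0008 0;0 0 0.0008 0"
}}

```text
time: 18.8
tcp_pos: [0.5369, -0.3523, 0.1368]
tcp_rot: [1.0, -0.022, 0.0, 0.0]
contact_force: [-1.9, 0.9, 2.6]
gripper_width: 0.0259
grip_force: 30.0
```

Contact with the bench; release, wait, and rise.

{"api": "move_arm", "payload": {
  "steps": "0 0 0 0;0 0 0 0;0 0 0 0;0 0 0 0;0 0 0 0",
  "gripper": 0
}}

```text
time: 19.42
tcp_pos: [0.5369, -0.3523, 0.1366]
tcp_rot: [1.0, -0.022, 0.0, 0.0]
contact_force: [-0.7, 0.4, 0.5]
gripper_width: 0.0712
grip_force: 0.0
```

{"api": "move_arm", "payload": {
  "steps": "0 0 0 0;0 0 0 0;0 0 0 0;0 0 0 0;0 0 0 0"
}}

```text
time: 20.05
tcp_pos: [0.5369, -0.3523, 0.1366]
tcp_rot: [1.0, -0.022, -0.0, -0.0]
contact_force: [-0.2, 0.1, -0.4]
gripper_width: 0.0931
grip_force: 0.0
```

{"api": "move_arm", "payload": {
  "steps": "0 0 -0.02 0;0 0 -0.06 0;0 0 -0.12 0;0 0 -0.18 0;0 -0.05 -0.22 0"
}}

```text
time: 20.68
tcp_pos: [0.5387, -0.3166, 0.3058]
tcp_rot: [1.0, -0.023, 0.002, 0.002]
contact_force: [1.0, 0.3, -0.1]
gripper_width: 0.0935
grip_force: 0.0
```

{"api": "move_arm", "payload": {
  "steps": "0 -0.05 0 0;0 -0.1 0 0;0 -0.1 0 0;0 -0.1 0 0;0 -0.1 0 0"
}}

```text
time: 21.3
tcp_pos: [0.5417, -0.2409, 0.3018]
tcp_rot: [1.0, -0.022, 0.0, 0.0]
contact_force: [-0.4, 0.1, 0.9]
gripper_width: 0.0926
grip_force: 0.0
```

```bash
python3 chk.py; python3 - <<'E'
from h import *
for k in("tube_rake","jar2"):print(k,[(np.round(x["xyz"],4),round(x["conf"],2)) for x in env.landmark_of("wrist",k)[:2]])
E
```

```text
-0.03 [-126. -110.  -95.  -79.] [17.3 18.  19.  18.8]
-0.015 [-126. -108.  -95.  -81.] [19.4 19.  18.9 19.1]
0 [-126. -110.  -94.  -80.] [19.  19.  18.9 18.9]
0.01 [-125. -108.  -96.  -80.] [19.  18.8 18.9 19. ]
0.02 [-126. -110.  -95.  -80.] [19.2 18.6 18.8 19. ]
0.03 [-127. -110.  -94.  -78.] [18.6 18.6 18.6 18.1]
t 21.35 tcp [ 0.5416 -0.2409  0.3016] yaw -2.57 tilt [-0.0001 -0.0002] shift [-0.0599 -0.1997  0.2101] twist -0.0675 F [0.  0.9 0.1] w 0.0929
tube_rake [(array([ 0.5392, -0.3503, -0.0021]), 0.93)]
jar2 [(array([ 5.208e-01, -5.035e-01, -2.000e-04]), 0.96)]
```

View pics/chk.png

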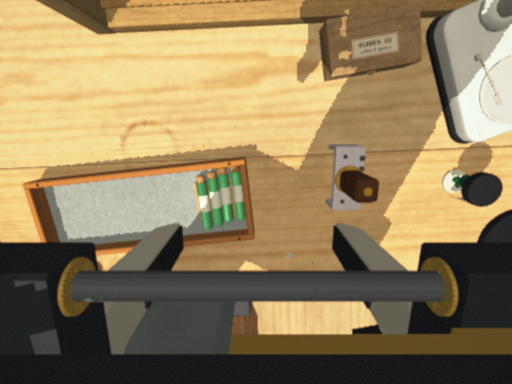

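The four tubes lie parallel, one to a groove, at (200–243, 200). The rake stands on the bench at (350,180), and the jar at (480,187) has not moved.

```bash
python3 -c "
from rig import env
print(env.close_job())"
```

```text
the job is handed in; nothing more can be done
None
```

The job is handed in at about 21 s: all four tubes lie parallel, one to a groove, the rake stands on the bench outside the tray at its starting spot, and nothing else was touched.

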